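Gang the steel boxes against the jig's end stop and lock the row

TASK

Four open steel electrical boxes stand touching in a row in the channel of the wooden jig: push them from behind, all together as one closed-up row, along the channel until they are fully home against the end stop. Then push the wooden turn-button catch round with a fingertip until it stops square across the channel behind the last box. Only push: never lift or tip the boxes or pull the row apart, leave everything else on the bench where it is, and finish with the robot clear.

Things in the scene. Friction and masses are not known exactly. Their poses are not given: they have to be found in the camera images.
- jig: Wooden jig fixed to the bench (all mm). Origin: underside, on the channel's centre line; y along the channel to the end stop, x across, z up. Base board x -115 to 65, y -220 to 220, top z 18 = channel floor. Channel 73 wide (x -36.5 to 36.5) between two fences 18 wide, top z 32, y -200 to 190; open at -y. Catch on the +x fence. With the row home the last box's back face is at y -30.
- end_stop (a point): Middle of the face of the fixed wooden stop block that closes the +y end of the channel, on the jig at (0, 170, 43) mm. The block is 115 mm wide, 34 mm thick, its top at jig z = 78 mm.
- catch_pivot (a point): Pivot of the wooden turn-button catch, half-way up the catch, on the +x fence, on the jig at (45.5, -42, 44) mm.
- catch_tip (a point): Free end of the catch, half-way up and half-way across. The catch is a flat-sided dark wooden bar 14 mm wide, 20 mm tall (jig z = 34 to 54 mm), reaching 88 mm from the pivot to this point, just above the fences.
- catch (a joint): Angle of the catch about its upright pivot, rad. 0: along the +x fence, pointing to jig -y (open). Grows clockwise from above. 1.57: hard stop, square across the channel, pointing to jig -x, 5 mm behind the last box of a row that is home (closed). Negative to -0.6: swung outward, away from the channel. Light friction (0.05 N m); stays where left.
- box_deep: The deepest of the four loose open-topped galvanised steel boxes that stand touching in a row in the channel, in any order. 70 mm across the channel (x) by 50 mm along it (y), 62 mm tall, walls 3 mm, 0.1 to 0.25 kg. Origin: centre of its underside; its axes are those of the jig.
- box_mid_a: One of two alike middle-depth of the four loose open-topped galvanised steel boxes that stand touching in a row in the channel, in any order. 70 mm across the channel (x) by 50 mm along it (y), 50 mm tall, walls 3 mm, 0.1 to 0.25 kg. Origin: centre of its underside; its axes are those of the jig.
- box_mid_b: The other of two alike middle-depth of the four loose open-topped galvanised steel boxes that stand touching in a row in the channel, in any order. 70 mm across the channel (x) by 50 mm along it (y), 50 mm tall, walls 3 mm, 0.1 to 0.25 kg. Origin: centre of its underside; its axes are those of the jig.
- box_low: The shallowest of the four loose open-topped galvanised steel boxes that stand touching in a row in the channel, in any order. 70 mm across the channel (x) by 50 mm along it (y), 38 mm tall, walls 3 mm, 0.1 to 0.25 kg. Origin: centre of its underside; its axes are those of the jig.
- coupling_a: Bystander: steel pipe coupling, 28 mm across, 42 mm tall, upright on the jig's board beside the -x fence. Origin: centre of underside.
- coupling_b: Bystander: a second such coupling, on the same ledge. Origin: centre of underside.
- round_box: Bystander: round steel ceiling box, 94 mm across, 38 mm tall, on the bench beyond the jig. Origin: centre of underside.
- screwdriver: Bystander: screwdriver with a black handle, lying on the bench beyond the jig.
- hammer: Bystander: hammer lying on the right of the bench.
- offcut: Bystander: wood offcut 140 x 89 x 38 mm on the left of the bench. Origin: centre of underside.
- spare_box_cover: Bystander: square steel cover plate 100 x 100 x 6 mm lying on the left of the bench. Origin: centre of underside.
Not all that is in view belongs to the job. What is shaped like the box_mid_a but yellow is not meant.

How it is judged:
On the way, in this order (a step that is already met when the one before it is completed fails the run):
1. the whole row is home against the end stop, with the catch still open (y of each of box_deep, box_mid_a, box_mid_b, box_low in the frame of jig above -0.0085 m and x of box_deep in the frame of jig between -0.005 and 0.005 m and z of each of box_deep, box_mid_a, box_mid_b, box_low in the frame of jig below 0.021 m and angle between the y axis of each of box_deep, box_mid_a, box_mid_b, box_low and the y axis of jig, either way round below 0.1 rad and x of box_mid_a in the frame of jig between -0.005 and 0.005 m and x of box_mid_b in the frame of jig between -0.005 and 0.005 m and x of box_low in the frame of jig between -0.005 and 0.005 m and value of joint catch below 0.5 rad), for 0.1 s.
2. the catch is swung square across the channel behind the row (y of each of box_deep, box_mid_a, box_mid_b, box_low in the frame of jig above -0.0085 m and x of box_deep in the frame of jig between -0.005 and 0.005 m and z of each of box_deep, box_mid_a, box_mid_b, box_low in the frame of jig below 0.021 m and angle between the y axis of each of box_deep, box_mid_a, box_mid_b, box_low and the y axis of jig, either way round below 0.1 rad and x of box_mid_a in the frame of jig between -0.005 and 0.005 m and x of box_mid_b in the frame of jig between -0.005 and 0.005 m and x of box_low in the frame of jig between -0.005 and 0.005 m and value of joint catch above 1.42 rad), for 0.2 s.
At the end, for the whole second after the job is handed in: All four boxes stand at rest on the channel floor between the fences, closed up against the end stop (the last box within 3.5 mm of its home place), and the catch is turned to more than 1.42 rad (square across is 1.57) (all of step 2 and linear speed of each of box_deep, box_mid_a, box_mid_b, box_low below 0.01 m/s); the robot touches nothing.
It fails at once if a box is lifted more than 8 mm off the channel floor (z of any of box_deep, box_mid_a, box_mid_b, box_low in the frame of jig above 0.026 m).
It fails at once if a box is tipped by more than 0.2 rad (angle between any of box_deep, box_mid_a, box_mid_b, box_low's own z axis and vertical above 0.2 rad).
It fails at once if the row is pulled apart: its gaps add up to more than 15 mm (distance between box_deep and box_mid_a above 0.167 m or distance between any of box_deep, box_mid_a and box_mid_b above 0.167 m or distance between any of box_deep, box_mid_a, box_mid_b and box_low above 0.167 m).
It fails at once if a bystander is moved by more than 20 mm (distance of any of coupling_a, coupling_b, round_box, screwdriver, hammer, offcut, spare_box_cover from where it was at the start of the episode above 0.02 m).
It also fails if it takes over 54 s, if anything falls off the work surface, if the arm or the gripper's body presses on something with over 40 N, if the wrist force passes 120 N, or if a joint passes its speed limit or range.

ROBOT

A 6-joint arm with a two-finger parallel gripper is mounted at the origin on the work surface. World frame = base frame: x ahead of the robot, y to its left, z up, the work surface at z = 0. Lengths are in m, angles in rad, forces in N, time in s.
With the tool pointing down it reaches from about 0.3 to 0.85 m from the base axis. Payload 4.2 kg.
Tool frame: the origin (TCP) lies at the very end of the fingers, on their centre line; the grasp point (between the pads) lies ctrl.tcp_to_grasp behind it (ctrl.tcp_to_grasp is the distance from the TCP to the grasp point, in m); z points along the fingers, y is the direction in which the jaws open and shut (so a half turn about z gives the same grasp; the last joint's range is limited). The gripper opens to 91 mm and grips with 3 to 60 N. Pads are 32 mm wide; open, the fingers measure 118 mm over their backs; the gripper's body (76 mm by 178 mm) begins 60 mm behind the grasp point.
Start: joints at [1.185, 0.32, 1.565, -0, 1.257, -0.02], TCP at [0.206, 0.537, 0.189] pointing down, gripper open.
Joint ranges: [-3.11, 3.11], [-0.84, 2.01], [0.21, 2.61], [-1.34, 4.49], [0.05, 2.63], [-2.56, 2.56]. Speed limits (rad/s): [2.57, 2.57, 3.14, 3.14, 3.14, 3.14].

INTERFACE

Orientations are given as a unit quaternion [x, y, z, w].
In Python, from station import ctrl gives the robot as it stands. The module is installed in compiled form; this text tells all that it offers.
- The arm moves only by the tool send_rows, never from a script. Its argument "motion" is a list of rows, each a list of 3 entries, a list of its own where there are three numbers: the shift along the tool's x, y, z in m, then the turn about the tool's z in degrees, then the closure, from 0 (fully open) to 1 (shut). A call has 1 to 5 rows; each row is the pose to reach, as a shift and turn from the pose commanded when the call began, along the tool's axes at that moment; what a row does not reach only later rows make up. A row lasts 1/12 s, in which the tool goes at most 41.7 mm and 7.16 degrees, less where a joint would pass 70% of its speed; a pose out of reach is approached as far as the arm can. A call with a gripper value outside its range is refused whole. The fingers move at their own pace and stop on an object; the grip force is fixed at half the most. Time passes only in rows, so rows that repeat a pose let the fingers close. It gives the time, the measured TCP pose, the force and the opening at its end, in the units of the state.
- ctrl.sense(): the state, without advancing time (a new reading comes with each control period).
- ctrl.grab_frame(name): name is "scene" or "side" or "wrist"; returns the picture (420x560x3 uint8, blue, green, red); there is no depth.
- ctrl.camera_params(name): a dict with "fx", "fy", "cx", "cy" (pixels), "rvec" (rotation vector, rad) and "tvec" (3), from world to camera coordinates, as OpenCV has them. Camera axes: x right, y down, z forward; pixel columns grow to the right and rows downward; lengths in m; the calibration is good to about 2 mm. A picture is of the moment at which its call begins: read the wrist's pose just before it. camera_params takes no time and is no camera call; for the wrist camera it gives the pose at the moment of the call.
- ctrl.close_job(): hands the job in, once; it reports no verdict.
The state is a dict: "clock": time; "qpos": joint angles; "qd": joint speeds; "joint_torque": joint torques, N m; "tcp_pos": TCP position; "orientation": TCP orientation; "contact_force": force on the tool from outside, world axes, zero at the start; "torque": the same for the moment, N m; "opening": opening from 0.0 (shut) to 1.0 (fully open).
Only numpy, scipy, OpenCV 4.12 (cv2) and the standard library are available. Lean on these libraries where they do the work, as an engineer would, in place of code of your own. Each camera call takes 0.05 s, during which the arm holds its last target.

## Working session

There is one attempt and no reset: what is moved stays moved. The work goes in short steps, Python scripts to look and compute and a tool call to move; the robot and the scene stay as the last step left them, time stands still between calls to the robot, and variables do not carry over. Pictures are saved under pics/ and viewed, and the job is handed in when it is done.

Besides the shell and the picture viewer there is one more tool, called after "Request:" as name(argument=value, ...) on one line, values as JSON. send_rows: Moves the arm, as the interface text tells. Its arguments: {"type":"object","properties":{"motion":{"type":"array","items":{"type":"array"}}},"required":["motion"]}

```bash
mkdir -p pics
python3 - <<'E'
from station import ctrl
import cv2
print(ctrl.sense(), ctrl.tcp_to_grasp)
for n in("scene","side"):
    cv2.imwrite(f"pics/{n}0.png",ctrl.grab_frame(n)); print(n,ctrl.camera_params(n))
E
```

```text
{'clock': 0.0, 'qpos': array([ 1.18496622e+00,  3.20310615e-01,  1.56567021e+00, -5.75036771e-06,
        1.25739790e+00, -1.99734299e-02]), 'qd': array([ 1.30450783e-04,  4.69858004e-05,  1.02990325e-03, -9.94072737e-04,
       -4.35178095e-04, -1.68142512e-04]), 'joint_torque': array([ 1.75424437e-03, -4.12467098e+01, -2.31976998e+01,  7.28501240e-02,
        4.57580318e-02, -1.70894086e-04]), 'tcp_pos': array([0.20548683, 0.53644316, 0.188413  ]), 'orientation': array([ 1.81908882e-01,  9.83314986e-01, -8.75267863e-04, -1.77279721e-04]), 'contact_force': array([ 0.30323852,  0.10604926, -0.12817792]), 'torque': array([-0.03415842,  0.02608187, -0.04263179]), 'opening': 0.998781673477716} 0.0188
scene {'fx': 531.959553769408, 'fy': 531.959553769408, 'cx': 266.3282739143383, 'cy': 213.60124340170728, 'rvec': array([ 1.31933327,  2.37561403, -0.7716934 ]), 'tvec': array([ 0.2718199 , -0.32622036,  2.05929624])}
side {'fx': 450.0783348163044, 'fy': 450.0783348163044, 'cx': 279.86338510295735, 'cy': 201.83412686194157, 'rvec': array([ 2.2008727 , -0.77783967,  0.3688303 ]), 'tvec': array([-0.42271285,  0.26066839,  1.02627687])}
```

View pics/scene0.png

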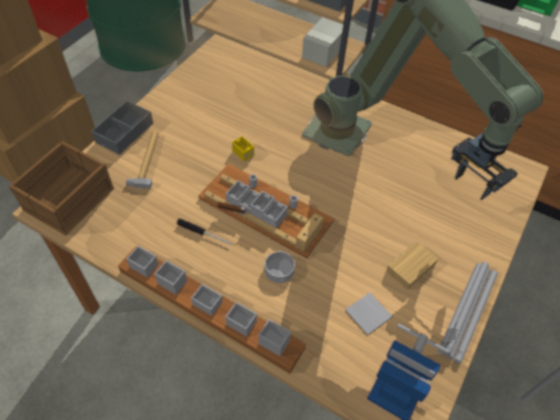

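View pics/side0.png

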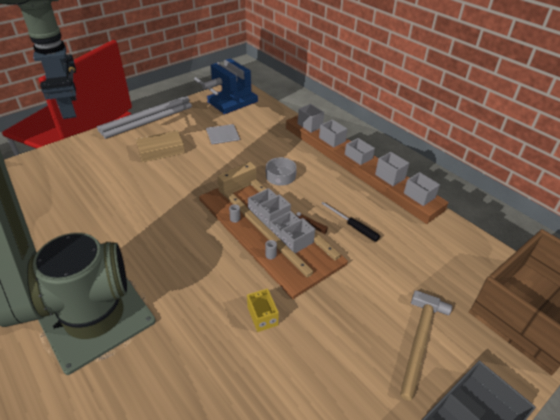

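The scene view shows the jig at about (265,210) and the stop at about (310,232). The side view shows the stop at (238,178) and the catch at (312,222). I'll enlarge both.

Run:
```python
import cv2
a=cv2.imread("pics/scene0.png")[155:265,185:345]; cv2.imwrite("pics/sc_z.png",cv2.resize(a,None,fx=5,fy=5,interpolation=cv2.INTER_CUBIC))
a=cv2.imread("pics/side0.png")[150:300,190:360]; cv2.imwrite("pics/si_z.png",cv2.resize(a,None,fx=4,fy=4,interpolation=cv2.INTER_CUBIC))
```

```text
(no output)
```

View pics/sc_z.png

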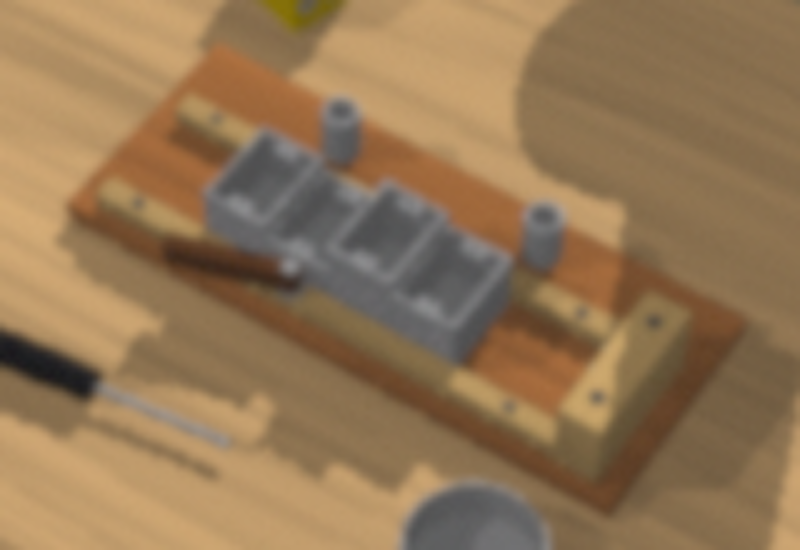

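View pics/si_z.png

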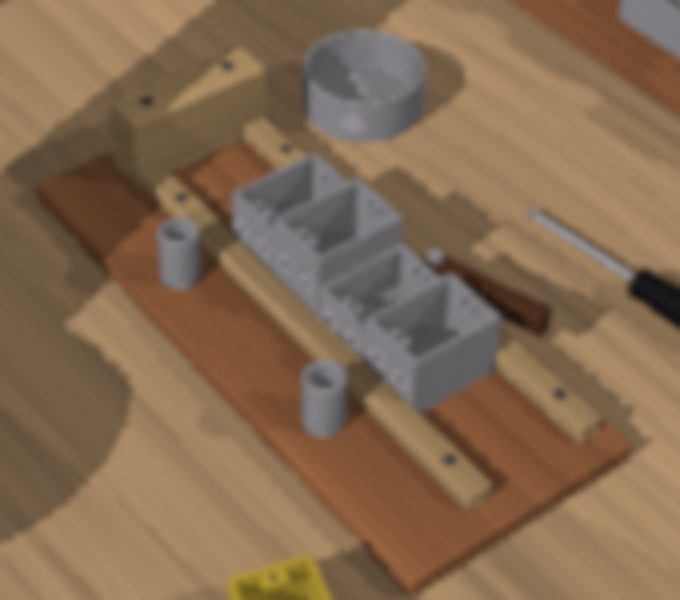

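The scene crop shows the row order from the rear as mid, low, deep, mid. The catch is swung outward, with its pivot at zoomed (290,268) and tip at (170,250). Next I'll fit the jig pose from features in both cameras.

```bash
cat > h.py <<'E'
from station import ctrl
import numpy as np, cv2
from scipy.optimize import least_squares
from scipy.spatial.transform import Rotation as R
def proj(P,c):
    return cv2.projectPoints(np.atleast_2d(np.float64(P)),c["rvec"],c["tvec"],np.array([[c["fx"],0,c["cx"]],[0,c["fy"],c["cy"]],[0,0,1]]),None)[0].reshape(-1,2)
def j2w(P,p):
    P=np.atleast_2d(np.float64(P))/1000; c,s=np.cos(p[2]),np.sin(p[2])
    return np.c_[p[0]+c*P[:,0]-s*P[:,1],p[1]+s*P[:,0]+c*P[:,1],P[:,2]]
def w2j(P,p):
    P=np.atleast_2d(np.float64(P)); c,s=np.cos(p[2]),np.sin(p[2]); d=P[:,:2]-p[:2]
    return np.c_[c*d[:,0]+s*d[:,1],-s*d[:,0]+c*d[:,1],P[:,2]]*1000
def fit(obs,p0): # obs list of (cam, jigpts, pix)
    def f(p): return np.concatenate([(proj(j2w(J,p),c)-px).ravel() for c,J,px in obs])
    r=least_squares(f,p0,loss="soft_l1"); return r.x,f(r.x).reshape(-1,2)
E
cat > a.py <<'E'
from h import *
cs,cd=ctrl.camera_params("scene"),ctrl.camera_params("side")
S=np.array([(222,45),(72,208),(745,320)],float)/5+[185,155]
JS=[(-115,-220,18),(65,-220,18),(-115,220,18)]
D=np.array([(412,583),(630,440),(40,188),(268,66),(243,48)],float)/4+[190,150]
JD=[(-115,-220,18),(65,-220,18),(-115,220,18),(57.5,170,78),(57.5,204,78)]
for a in(-.5,0,.5,1.5,3):
    p,r=fit([(cs,JS,S),(cd,JD,D)],[.45,-.05,a]); print(p,np.abs(r).max())
    if np.abs(r).max()<6: best=p;print(r.round(1))
np.save("p.npy",best)
P=j2w([(45.5,-42,44)],best); print("pivot",P)
for n,c in(("scene",cs),("side",cd)):
    im=cv2.imread(f"pics/{n}0.png"); im=cv2.resize(im,None,fx=4,fy=4)
    for poly in([(-115,-220,18),(-115,220,18),(65,220,18),(65,-220,18)],[(-36.5,-200,32),(-36.5,170,32),(36.5,170,32),(36.5,-200,32)],[(-57.5,170,78),(57.5,170,78),(57.5,204,78),(-57.5,204,78)]):
        cv2.polylines(im,[np.int32(proj(j2w(poly,best),c)*4+2)],True,(0,255,0),1)
    im=im[620:1060,740:1380] if n=="scene" else im[600:1200,760:1440]
    cv2.imwrite(f"pics/fit_{n}.png",im)
E
python3 a.py
```

```text
[ 0.50527053 -0.0318842  -0.03869245] 2.401054596912104
[[-1.4 -1. ]
 [-2.4 -1.4]
 [-0.1 -0.3]
 [-0.6 -0.7]
 [ 0.7  0.3]
 [-1.  -1.9]
 [-0.1 -0.4]
 [-0.4 -1.5]]
[ 0.50527053 -0.0318842  -0.03869244] 2.4010550889116757
[[-1.4 -1. ]
 [-2.4 -1.4]
 [-0.1 -0.3]
 [-0.6 -0.7]
 [ 0.7  0.3]
 [-1.  -1.9]
 [-0.1 -0.4]
 [-0.4 -1.5]]
[ 0.50527053 -0.0318842  -0.03869244] 2.401054830001584
[[-1.4 -1. ]
 [-2.4 -1.4]
 [-0.1 -0.3]
 [-0.6 -0.7]
 [ 0.7  0.3]
 [-1.  -1.9]
 [-0.1 -0.4]
 [-0.4 -1.5]]
[ 0.50527053 -0.0318842  -0.03869243] 2.4010553118058624
[[-1.4 -1. ]
 [-2.4 -1.4]
 [-0.1 -0.3]
 [-0.6 -0.7]
 [ 0.7  0.3]
 [-1.  -1.9]
 [-0.1 -0.4]
 [-0.4 -1.5]]
[ 0.50527053 -0.0318842  -0.03869244] 2.4010549759175888
[[-1.4 -1. ]
 [-2.4 -1.4]
 [-0.1 -0.3]
 [-0.6 -0.7]
 [ 0.7  0.3]
 [-1.  -1.9]
 [-0.1 -0.4]
 [-0.4 -1.5]]
pivot [[ 0.5491118  -0.07561284  0.044     ]]
```

View pics/fit_scene.png

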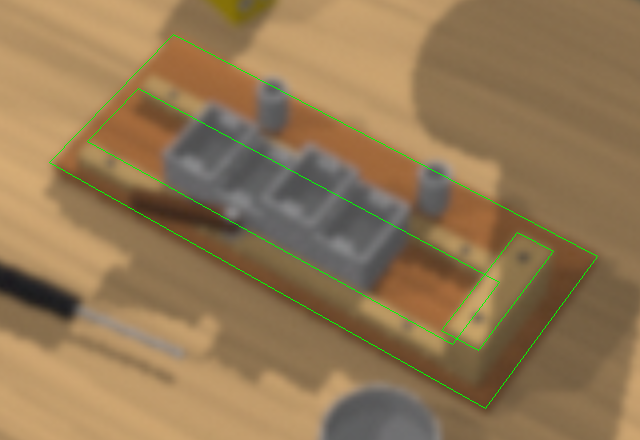

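View pics/fit_side.png

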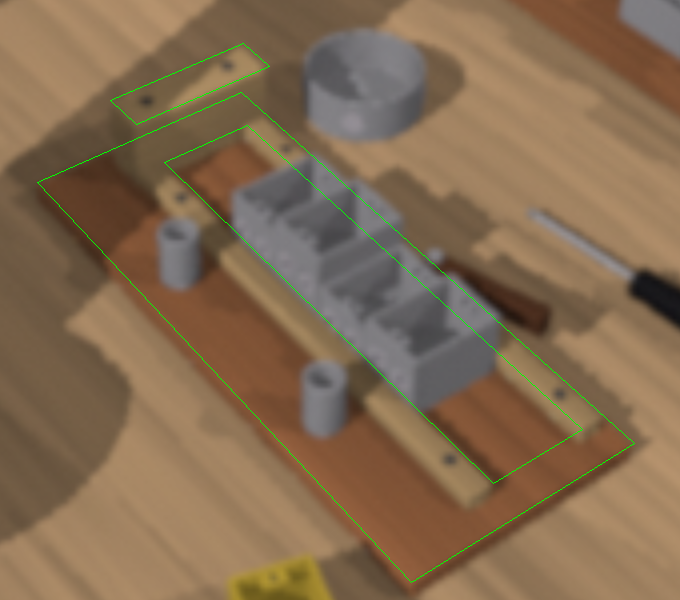

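The fit is good to a few mm, with the jig yaw about -2°. I'll move over it for a wrist view.

Request:
send_rows(motion=[[[-0.028,-0.027,-0.02],-4,1],[[-0.056,-0.054,-0.05],-8,1],[[-0.084,-0.081,-0.08],-12,1],[[-0.112,-0.108,-0.11],-16,1],[[-0.14,-0.135,-0.14],-18.8,1]])

```text
clock: 0.52
tcp_pos: [0.2775, 0.3819, 0.3105]
orientation: [0.017, 1.0, -0.0, -0.0]
contact_force: [1.0, 0.3, 0.1]
opening: 0.668
```

Request:
send_rows(motion=[[[-0.018,-0.037,0],0,1],[[-0.036,-0.074,0],0,1],[[-0.054,-0.111,0],0,1],[[-0.072,-0.148,0],0,1],[[-0.09,-0.185,0],0,1]])

```text
clock: 0.93
tcp_pos: [0.3604, 0.1935, 0.3097]
orientation: [0.019, 1.0, 0.0, 0.0]
contact_force: [0.4, 0.5, 0.5]
opening: 0.297
```

Request:
send_rows(motion=[[[-0.018,-0.037,0],0,1],[[-0.036,-0.074,0],0,1],[[-0.054,-0.111,0],0,1],[[-0.072,-0.148,0],0,1],[[-0.09,-0.185,0],0,1]])

```text
clock: 1.35
tcp_pos: [0.4434, 0.0051, 0.3096]
orientation: [0.019, 1.0, 0.0, -0.0]
contact_force: [0.4, 0.6, 0.3]
opening: -0.001
```

Request:
send_rows(motion=[[[-0.006,-0.03,0],0,1],[[-0.006,-0.034,0],0,1],[[-0.006,-0.034,0],0,1],[[-0.006,-0.034,0],0,1],[[-0.006,-0.034,0],0,1]])

```text
clock: 1.77
tcp_pos: [0.4477, -0.0259, 0.3098]
orientation: [0.018, 1.0, 0.0, -0.0]
contact_force: [-0.8, -0.7, -0.9]
opening: 0.006
```

Run:
```python
from h import *
s=ctrl.sense(); print(s["clock"],s["tcp_pos"],s["orientation"],s["qpos"])
c=ctrl.camera_params("wrist"); im=ctrl.grab_frame("wrist"); cv2.imwrite("pics/w1.png",im); import pickle; pickle.dump(c,open("w1.pkl","wb"))
print(c)
```

```text
1.7667 [ 0.44769724 -0.02588808  0.30975175] [ 1.81521563e-02  9.99835161e-01  3.71214286e-04 -1.06214218e-04] [-8.39919020e-02  5.93343204e-02  1.59751099e+00  7.29526996e-04
  1.48500818e+00 -1.61854452e+00]
{'fx': 306.97175883739897, 'fy': 306.97175883739897, 'cx': 284.75241756464777, 'cy': 208.38974836451487, 'rvec': array([-2.12390857, -2.04726458, -0.26010266]), 'tvec': array([ 0.00829596, -0.49109745,  0.3951608 ])}
```

View pics/w1.png

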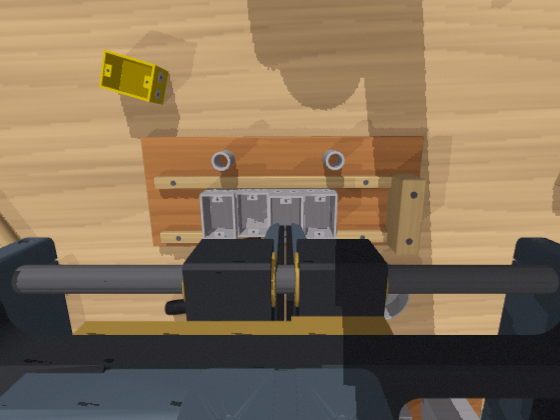

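The wrist view shows the board spanning (142..424, 137..250), but the gripper hides the catch side. I'll move about 110 mm in +x.

Request:
send_rows(motion=[[[-0.04,0,0],0,1],[[-0.08,0,0],0,1],[[-0.11,0,0],0,1],[[-0.11,0,0],0,1],[[-0.11,0,0],0,1]])

```text
clock: 2.23
tcp_pos: [0.5585, -0.0297, 0.3087]
orientation: [0.018, 1.0, 0.0, -0.001]
contact_force: [-0.5, 0.1, 0.5]
opening: 0.004
```

Run:
```python
from h import *
s=ctrl.sense(); print(s["clock"],s["tcp_pos"],s["orientation"],s["qpos"])
c=ctrl.camera_params("wrist"); im=ctrl.grab_frame("wrist"); cv2.imwrite("pics/w2.png",im); import pickle; pickle.dump(c,open("w2.pkl","wb"))
p=np.load("p.npy")
a=im[60:260,120:440]; z=cv2.resize(a,None,fx=2.5,fy=2.5,interpolation=cv2.INTER_CUBIC)
cv2.imwrite("pics/w2z.png",z)
for poly in([(-115,-220,18),(-115,220,18),(65,220,18),(65,-220,18)],[(-36.5,-200,32),(-36.5,170,32),(36.5,170,32),(36.5,-200,32)],[(-57.5,170,78),(57.5,170,78),(57.5,204,78),(-57.5,204,78)]):
    print(proj(j2w(poly,p),c).round(1).tolist())
```

```text
2.2333 [ 0.55854928 -0.02971735  0.30865935] [ 1.76932362e-02  9.99842813e-01  2.03448103e-04 -1.12129059e-03] [-7.38964479e-02  2.47040844e-01  1.37159515e+00  2.80573111e-04
  1.52521855e+00 -1.60931753e+00]
[[130.2, 60.5], [432.5, 61.6], [418.8, 183.8], [143.9, 183.0]]
[[145.7, 116.4], [396.6, 117.2], [392.1, 166.8], [150.8, 166.1]]
[[410.4, 99.2], [401.9, 185.6], [426.1, 185.7], [436.3, 99.2]]
```

View pics/w2.png

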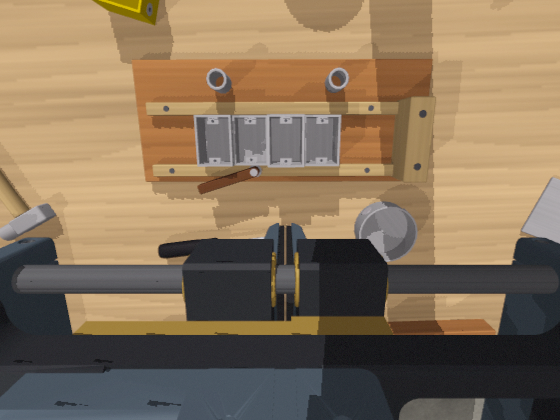

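View pics/w2z.png

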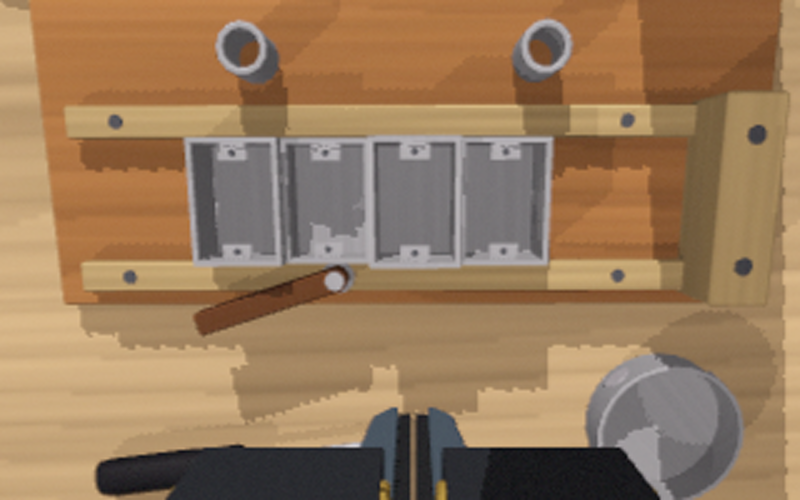

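```bash
cat > b.py <<'E'
from h import *
import pickle
c=pickle.load(open("w2.pkl","rb"))
J=[(-115,-220,18),(65,-220,18),(57.5,170,78),(-57.5,204,78),(-57.5,170,78),(-54.5,-200,32),(-36.5,-200,32),(36.5,-200,32),(54.5,-200,32)]
Z=np.array([(33,2),(65,302),(708,303),(788,94),(727,92),(66,106),(66,138),(83,262),(83,290)],float)/2.5+[119.8,59.8]
p,r=fit([(c,J,Z)],np.load("p.npy")); print(p,np.degrees(p[2])); print(r.round(1))
np.save("p.npy",p)
K=np.array([[c["fx"],0,c["cx"]],[0,c["fy"],c["cy"]],[0,0,1]])
def ray(zpx,z):
    px=np.float64(zpx)/2.5+[119.8,59.8]; M=R.from_rotvec(c["rvec"]).as_matrix(); o=-M.T@c["tvec"]
    d=M.T@np.linalg.inv(K)@[*px,1]; return o+d*(z-o[2])/d[2]
for n,q,z in[("pivot?",(337,281),.056),("tipL",(193,317),.054),("tipR",(203,335),.054),("back mid top -x",(186,138),.068),("back mid +x",(193,265),.068),("front -x",(551,138),.068),("front +x",(547,264),.068),
  ("scr",(100,478),.02),("round L",(590,420),.038),("couplA",(242,48),.06),("couplB",(545,48),.06)]:
    w=ray(q,z); print(n,w.round(4),w2j(w,p).round(1))
s=ctrl.sense(); print("tcp in jig",w2j(s["tcp_pos"],p).round(1))
E
python3 b.py
```

```text
[ 0.50269263 -0.0300511  -0.03585531] -2.0543580324792945
[[-2.  -1.6]
 [-0.9  1.1]
 [ 0.5  2.4]
 [ 2.8 -0.8]
 [ 1.3  0. ]
 [-1.  -0.1]
 [ 0.4 -0. ]
 [-1.1  0.2]
 [ 0.1  0.7]]
pivot? [ 0.5459 -0.0723  0.056 ] [[ 44.7 -40.7  56. ]]
tipL [ 0.5645 -0.1593  0.054 ] [[  66.4 -127.    54. ]]
tipR [ 0.5756 -0.1545  0.054 ] [[  77.3 -121.8   54. ]]
back mid top -x [ 0.4636 -0.1485  0.068 ] [[ -34.8 -119.8   68. ]]
back mid +x [ 0.5324 -0.152   0.068 ] [[  34.  -120.9   68. ]]
front -x [0.4707 0.0499 0.068 ] [[-34.9  78.8  68. ]]
front +x [0.539  0.0483 0.068 ] [[33.4 79.6 68. ]]
scr [ 0.6778 -0.2438  0.02  ] [[ 182.6 -207.3   20. ]]
round L [0.6426 0.0816 0.038 ] [[135.8 116.6  38. ]]
couplA [ 0.4179 -0.1156  0.06  ] [[-81.7 -88.5  60. ]]
couplB [0.4237 0.0477 0.06  ] [[-81.7  74.9  60. ]]
tcp in jig [[ 54.9   2.1 309.3]]
```

The wrist fit agrees with the sizes: the row is 199.5 mm long, its back is at y≈-120, and the catch is at about -0.31 rad. I'll go behind the row with the fingers shut.

Request:
send_rows(motion=[[[0.012,-0.037,0.02],0,1],[[0.024,-0.074,0.03],0,1],[[0.036,-0.111,0.04],0,1],[[0.048,-0.148,0.05],0,1],[[0.055,-0.178,0.06],0,1]])

```text
clock: 2.7
tcp_pos: [0.4937, -0.2079, 0.2504]
orientation: [0.019, 1.0, -0.0, 0.0]
contact_force: [0.5, 0.3, 0.0]
opening: 0.009
```

Request:
send_rows(motion=[[[0,0,0.035],0,1],[[0,0,0.07],0,1],[[0,0,0.1],0,1],[[0,0,0.11],0,1],[[0,0,0.11],0,1]])

```text
clock: 3.12
tcp_pos: [0.494, -0.2055, 0.1382]
orientation: [0.019, 1.0, 0.001, -0.002]
contact_force: [-1.0, 0.0, 0.6]
opening: 0.004
```

Run:
```python
from h import *
s=ctrl.sense(); p=np.load("p.npy"); print(s["clock"],w2j(s["tcp_pos"],p),s["orientation"],s["contact_force"])
cv2.imwrite("pics/s2.png",cv2.resize(ctrl.grab_frame("side")[120:320,160:420],None,fx=3,fy=3))
```

```text
3.1167 [[  -2.43496807 -175.63890706  138.18186763]] [ 0.01853919  0.99982484  0.0010661  -0.00233357] [-1.02937232  0.03517122  0.60744169]
```

View pics/s2.png

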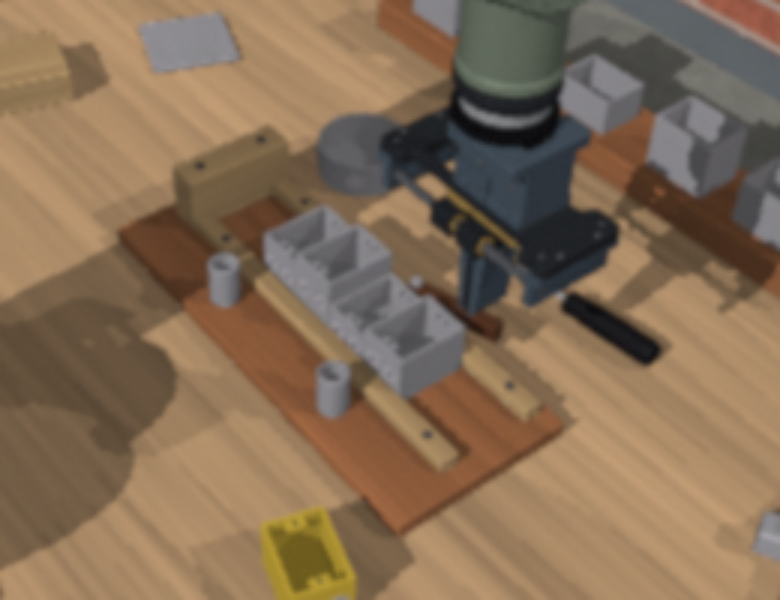

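The side view shows the fingers behind the row and above the channel, and everything else undisturbed. I'll go down to about 12 mm above the floor.

Request:
send_rows(motion=[[[-0.002,0,0.035],0,1],[[-0.002,0,0.07],0,1],[[-0.002,0,0.095],0,1],[[-0.002,0,0.107],0,1],[[-0.002,0,0.107],0,1]])

```text
clock: 3.58
tcp_pos: [0.4982, -0.2065, 0.0325]
orientation: [0.018, 1.0, 0.0, -0.001]
contact_force: [-0.4, 0.6, -0.3]
opening: 0.004
```

Request:
send_rows(motion=[[[0,0.008,0],0,1],[[0,0.016,0],0,1],[[0,0.022,0],0,1],[[0,0.026,0],0,1],[[0,0.03,0],0,1]])

```text
clock: 4.0
tcp_pos: [0.5002, -0.1765, 0.0339]
orientation: [0.018, 1.0, -0.0, 0.001]
contact_force: [0.3, 0.5, 0.0]
opening: 0.003
```

Run:
```python
from h import *
s=ctrl.sense(); p=np.load("p.npy"); print(s["clock"],w2j(s["tcp_pos"],p),s["orientation"],s["contact_force"])
cv2.imwrite("pics/s3.png",cv2.resize(ctrl.grab_frame("side")[120:320,160:420],None,fx=3,fy=3))
```

```text
4.0 [[   2.744153   -146.41597891   33.89620839]] [ 1.84448120e-02  9.99829321e-01 -3.22431861e-04  1.00680915e-03] [0.28120952 0.54148042 0.01819106]
```

View pics/s3.png

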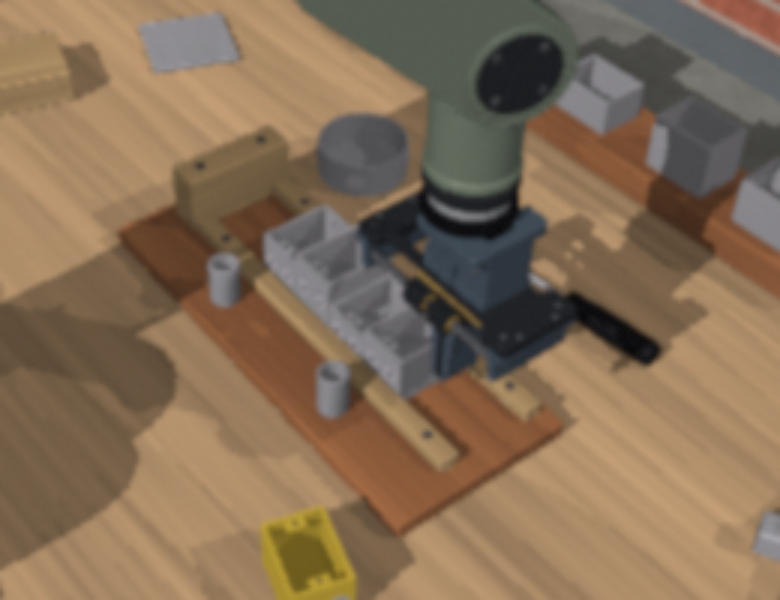

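The fingers are just behind the row with no contact yet. I'll lower them 3 mm and start pushing gently.

Request:
send_rows(motion=[[[0.002,0.003,0.003],0,1],[[0.002,0.006,0.003],0,1],[[0.002,0.009,0.003],0,1],[[0.002,0.012,0.003],0,1],[[0.002,0.016,0.003],0,1]])

```text
clock: 4.47
tcp_pos: [0.4982, -0.1612, 0.0298]
orientation: [0.019, 1.0, -0.0, 0.0]
contact_force: [-0.4, -4.9, 2.8]
opening: 0.005
```

Request:
send_rows(motion=[[[0,0.004,0],0,1],[[0,0.008,0],0,1],[[0,0.012,0],0,1],[[0,0.016,0],0,1],[[0,0.02,0],0,1]])

```text
clock: 4.88
tcp_pos: [0.4991, -0.141, 0.0299]
orientation: [0.019, 1.0, -0.0, 0.0]
contact_force: [-0.1, -4.3, 1.5]
opening: 0.001
```

Run:
```python
from h import *
s=ctrl.sense(); p=np.load("p.npy"); print(s["clock"],w2j(s["tcp_pos"],p),s["orientation"],s["contact_force"])
cv2.imwrite("pics/s4.png",cv2.resize(ctrl.grab_frame("side")[120:320,160:420],None,fx=3,fy=3))
```

```text
4.8833 [[   0.39527138 -110.96916913   29.9455741 ]] [ 1.88140876e-02  9.99822915e-01 -2.38274453e-04  3.35946353e-04] [-0.05826031 -4.29535236  1.48830049]
```

View pics/s4.png

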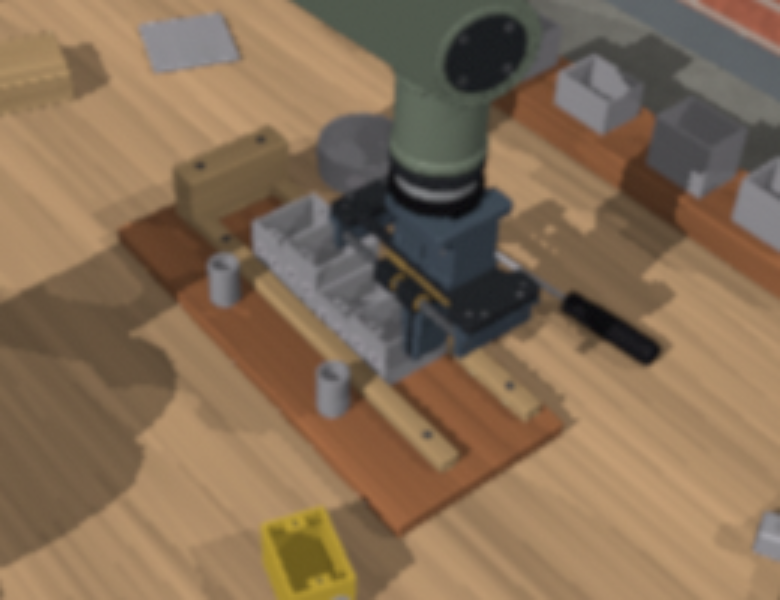

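The row is moving as one at about 4.5 N. I'll continue.

Request:
send_rows(motion=[[[0,0.005,0],0,1],[[0,0.01,0],0,1],[[0,0.015,0],0,1],[[0,0.02,0],0,1],[[0,0.025,0],0,1]])

```text
clock: 5.35
tcp_pos: [0.4998, -0.1157, 0.0298]
orientation: [0.019, 1.0, -0.0, 0.0]
contact_force: [0.2, -5.5, 1.5]
opening: 0.005
```

Request:
send_rows(motion=[[[0,0.005,0],0,1],[[0,0.01,0],0,1],[[0,0.015,0],0,1],[[0,0.02,0],0,1],[[0,0.024,0],0,1]])

```text
clock: 5.77
tcp_pos: [0.5006, -0.0915, 0.0298]
orientation: [0.019, 1.0, 0.0, -0.0]
contact_force: [-0.0, -5.4, 2.0]
opening: 0.003
```

Request:
send_rows(motion=[[[0,0.003,0],0,1],[[0,0.006,0],0,1],[[0,0.008,0],0,1],[[0,0.01,0],0,1],[[0,0.012,0],0,1]])

```text
clock: 6.18
tcp_pos: [0.5011, -0.0799, 0.0298]
orientation: [0.019, 1.0, -0.0, -0.0]
contact_force: [-0.6, -5.3, 1.7]
opening: 0.005
```

Run:
```python
from h import *
s=ctrl.sense(); p=np.load("p.npy"); print(s["clock"],w2j(s["tcp_pos"],p),s["orientation"],s["contact_force"])
cv2.imwrite("pics/s5.png",cv2.resize(ctrl.grab_frame("side")[120:320,160:420],None,fx=3,fy=3))
```

```text
6.1833 [[  0.1562518  -49.90815075  29.79849562]] [ 1.87778347e-02  9.99823678e-01 -4.02200675e-05 -5.83248929e-05] [-0.58276716 -5.27745667  1.74030556]
```

View pics/s5.png

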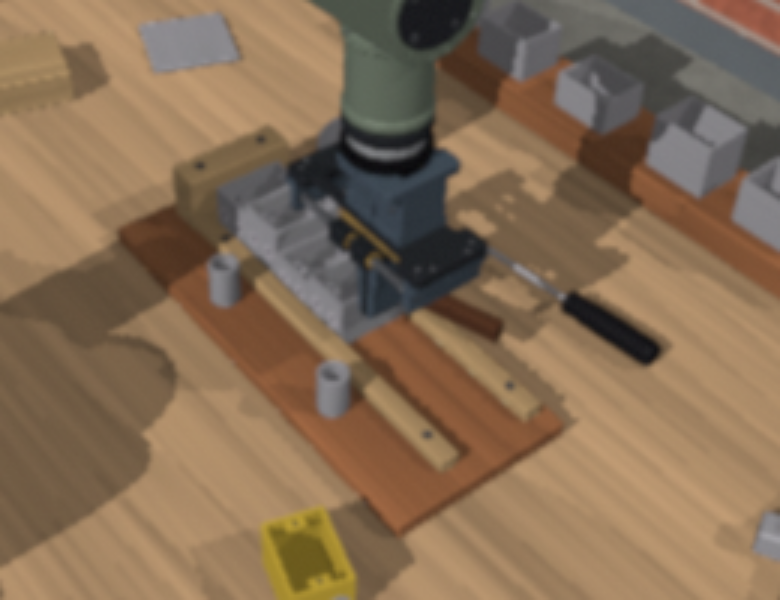

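Nearly home, with the push still at about 5 N. I'll creep forward until the force rises.

Request:
send_rows(motion=[[[0,0.001,0],0,1],[[0,0.002,0],0,1],[[0,0.003,0],0,1],[[0,0.004,0],0,1],[[0,0.005,0],0,1]])

```text
clock: 6.65
tcp_pos: [0.5012, -0.0752, 0.0298]
orientation: [0.019, 1.0, -0.0, -0.0]
contact_force: [0.5, -5.2, 2.3]
opening: 0.002
```

Request:
send_rows(motion=[[[0,0.001,0],0,1],[[0,0.002,0],0,1],[[0,0.002,0],0,1]])

```text
clock: 6.9
tcp_pos: [0.5013, -0.073, 0.0298]
orientation: [0.019, 1.0, 0.0, -0.0]
contact_force: [-0.5, -4.6, 1.2]
opening: 0.007
```

Request:
send_rows(motion=[[[0,0.001,0],0,1],[[0,0.002,0],0,1],[[0,0.002,0],0,1]])

```text
clock: 7.15
tcp_pos: [0.5014, -0.0718, 0.0298]
orientation: [0.018, 1.0, -0.001, -0.0]
contact_force: [-0.9, -7.8, 1.4]
opening: 0.005
```

Request:
send_rows(motion=[[[0,0.001,0],0,1],[[0,0.002,0],0,1],[[0,0.002,0],0,1]])

```text
clock: 7.4
tcp_pos: [0.5018, -0.0717, 0.0301]
orientation: [0.018, 1.0, -0.002, 0.0]
contact_force: [-1.5, -14.1, 3.8]
opening: 0.006
```

The force rose to 14 N with no further movement, at TCP jig y ≈ -42 (expected -43.5), so the row is home. I'll back off straight, raise, and look.

Request:
send_rows(motion=[[[0,-0.01,0],0,1],[[0,-0.03,0],0,1],[[0,-0.06,0],0,1],[[0,-0.09,0],0,1],[[0,-0.11,0],0,1]])

```text
clock: 7.82
tcp_pos: [0.497, -0.1798, 0.0293]
orientation: [0.02, 1.0, 0.001, -0.0]
contact_force: [-0.0, 0.0, -1.0]
opening: 0.006
```

Request:
send_rows(motion=[[[0,0,-0.03],0,1],[[0,0,-0.07],0,1],[[-0.03,0,-0.11],0,1],[[-0.06,0,-0.15],0,1],[[-0.1,0,-0.15],0,1]])

```text
clock: 8.23
tcp_pos: [0.5885, -0.182, 0.1831]
orientation: [0.019, 1.0, 0.0, 0.003]
contact_force: [1.5, -0.9, 0.1]
opening: 0.006
```

Request:
send_rows(motion=[[[-0.005,0.01,0],0,1],[[-0.005,0.02,0],0,1],[[-0.005,0.02,0],0,1]])

```text
clock: 8.48
tcp_pos: [0.5919, -0.1596, 0.1754]
orientation: [0.018, 1.0, 0.002, -0.002]
contact_force: [0.1, 0.3, 0.2]
opening: 0.006
```

Run:
```python
from h import *
import pickle
s=ctrl.sense(); p=np.load("p.npy"); print(s["clock"],w2j(s["tcp_pos"],p),s["orientation"],s["contact_force"])
c=ctrl.camera_params("wrist"); im=ctrl.grab_frame("wrist"); cv2.imwrite("pics/w3.png",im); pickle.dump(c,open("w3.pkl","wb"))
print(proj(j2w([(45.5,-42,54),(0,-30,68),(0,170,68)],p),c))
cv2.imwrite("pics/s6.png",cv2.resize(ctrl.grab_frame("side")[120:320,160:420],None,fx=3,fy=3))
```

```text
8.4833 [[  93.77467962 -126.29624709  175.37853545]] [ 0.01800979  0.99983376  0.0018094  -0.00219893] [0.11904361 0.28669464 0.21130955]
[[366.11540169 153.04428986]
 [385.89284715 104.96776147]
 [598.06440107 104.93383066]]
```

View pics/w3.png

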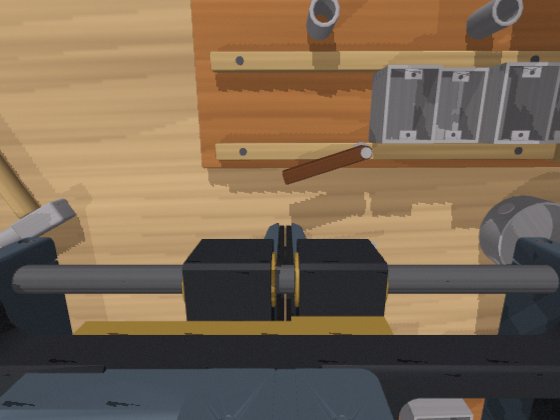

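View pics/s6.png

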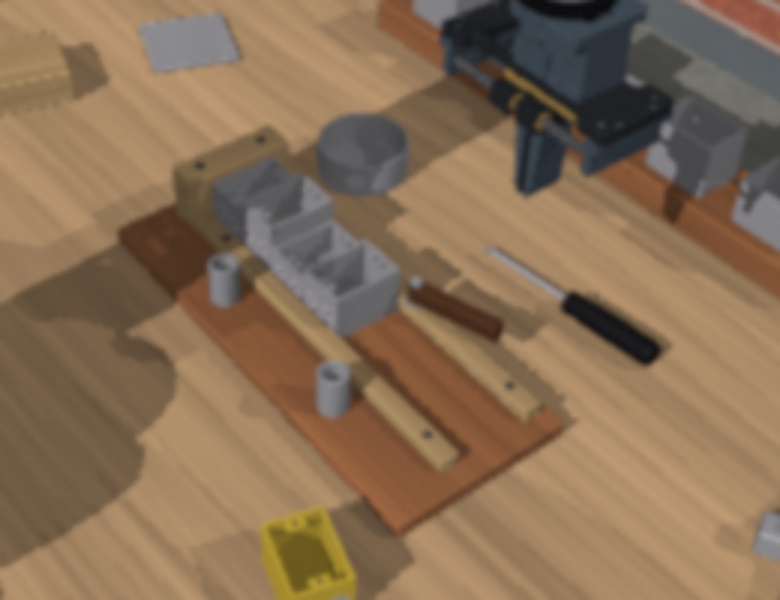

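The wrist view shows the row's rear edge at column ~386 (predicted 385.9 for home) and the pivot at (366,153) as predicted, with the catch still open. I'll go down outside the catch.

Request:
send_rows(motion=[[[-0.014,0.005,0.03],0,1],[[-0.014,0.005,0.065],0,1],[[-0.014,0.005,0.1],0,1],[[-0.014,0.005,0.13],0,1],[[-0.014,0.005,0.133],0,1]])

```text
clock: 9.0
tcp_pos: [0.6013, -0.1568, 0.0378]
orientation: [0.019, 1.0, 0.002, -0.007]
contact_force: [-1.8, 0.5, -0.8]
opening: 0.007
```

Run:
```python
from h import *
s=ctrl.sense(); p=np.load("p.npy"); print(s["clock"],w2j(s["tcp_pos"],p),s["orientation"],s["contact_force"])
cv2.imwrite("pics/s7.png",cv2.resize(ctrl.grab_frame("side")[120:320,160:420],None,fx=3,fy=3))
```

```text
9.0 [[ 103.09997264 -123.1735411    37.8393901 ]] [ 0.0191389   0.99979252  0.00186742 -0.00671734] [-1.75694435  0.50550314 -0.76633241]
```

View pics/s7.png

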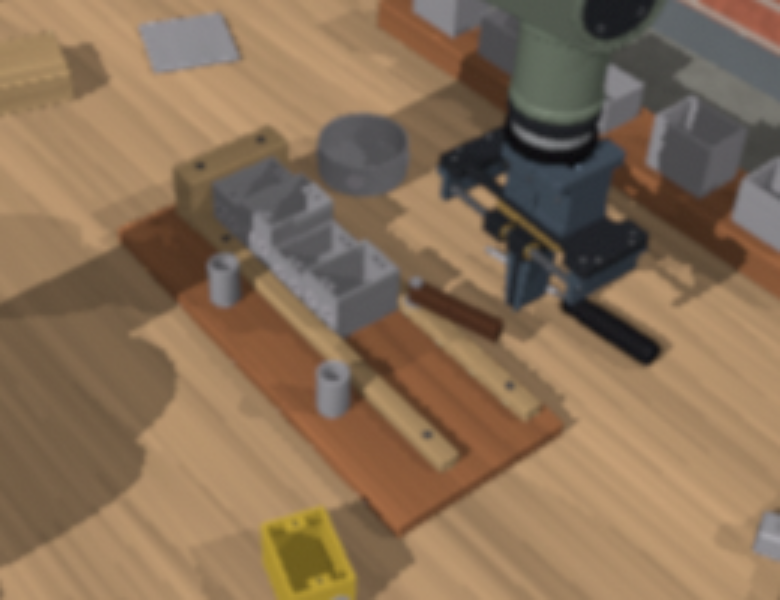

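Fingertip is outside the catch. Swing it round.

Request:
send_rows(motion=[[[0.006,0,-0.001],0,1],[[0.014,0,-0.001],0,1],[[0.022,0,-0.001],0,1],[[0.03,0,-0.001],0,1],[[0.036,0,-0.001],0,1]])

```text
clock: 9.47
tcp_pos: [0.5707, -0.1569, 0.0466]
orientation: [0.019, 1.0, -0.0, 0.001]
contact_force: [0.7, -0.3, -0.1]
opening: 0.002
```

Run:
```python
from h import *
s=ctrl.sense(); p=np.load("p.npy"); print(s["clock"],w2j(s["tcp_pos"],p),s["orientation"],s["contact_force"])
cv2.imwrite("pics/s8.png",cv2.resize(ctrl.grab_frame("side")[120:320,160:420],None,fx=3,fy=3))
```

```text
9.4667 [[  72.52887781 -124.31302627   46.6375027 ]] [ 1.89561049e-02  9.99819945e-01 -2.00445893e-04  8.39132885e-04] [ 0.69904557 -0.2991493  -0.05610246]
```

View pics/s8.png

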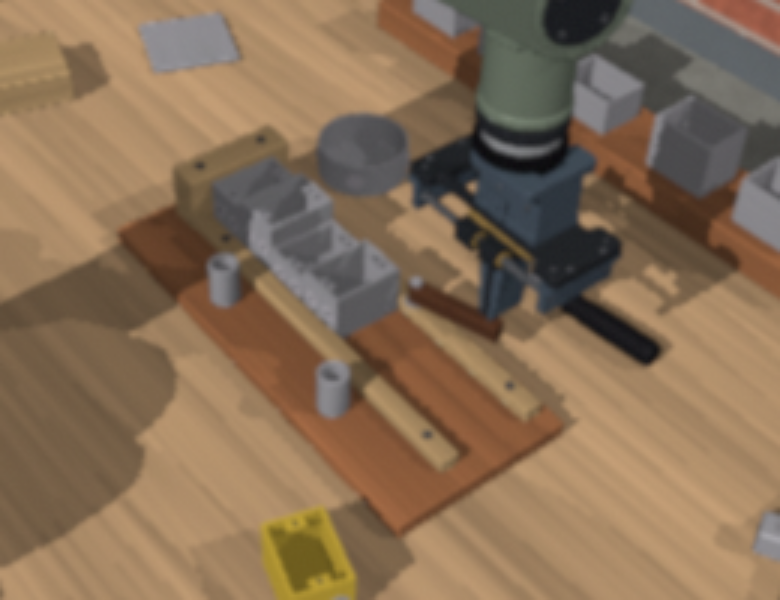

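The catch hasn't visibly moved, so I'll check the geometry by projecting the TCP and the catch model into this picture.

Run:
```python
from h import *
p=np.load("p.npy"); c=ctrl.camera_params("side")
im=cv2.imread("pics/s8.png")
def px(P): return np.int32((proj(P,c)-[160,120])*3+1)
tcp=j2w([(72.5,-124.3,46.6)],p)
cv2.circle(im,tuple(map(int,px(tcp)[0])),4,(0,0,255),-1)
for th in(-.31,0):
  u=np.array([-np.sin(th),-np.cos(th)]);n=np.array([-np.cos(th),np.sin(th)]);pv=np.array([45.5,-42])
  q=[(*(pv+a*u+b*n),54) for a,b in((0,7),(88,7),(88,-7),(0,-7))]
  cv2.polylines(im,[px(j2w(q,p))],True,(0,255,0) if th else (255,0,0),1)
cv2.imwrite("pics/s8o.png",im)
```

View pics/s8o.png

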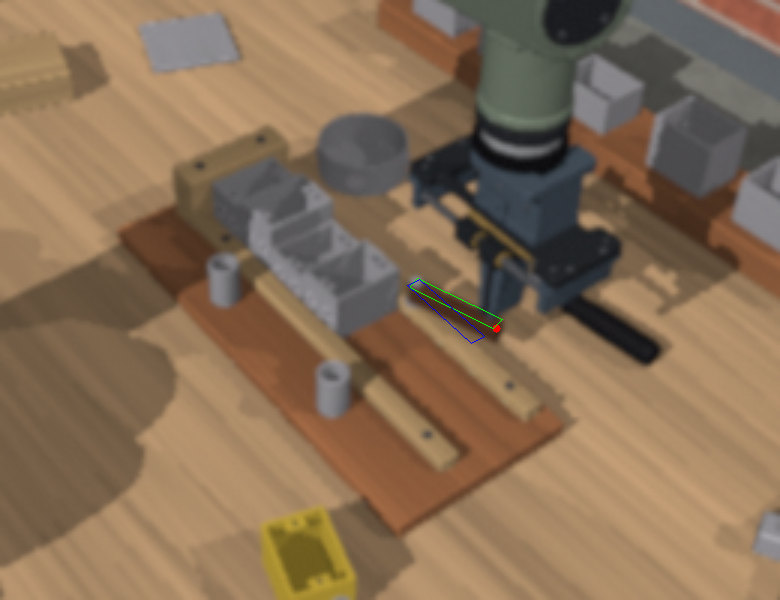

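Run:
```python
from h import *
s=ctrl.sense(); p=np.load("p.npy"); print(s["clock"],s["tcp_pos"],w2j(s["tcp_pos"],p),s["contact_force"])
a=ctrl.grab_frame("side"); b=ctrl.grab_frame("scene"); w=ctrl.grab_frame("wrist")
s=ctrl.sense(); print(s["clock"],w2j(s["tcp_pos"],p),s["contact_force"])
za=cv2.resize(a[190:250,280:360],None,fx=7,fy=7,interpolation=cv2.INTER_CUBIC)
for n,(im,x0,y0,W,H) in {"side":(a,280,190,100,70),"scene":(b,190,160,100,70)}.items():
    z=cv2.resize(im[y0:y0+H,x0:x0+W],None,fx=7,fy=7,interpolation=cv2.INTER_CUBIC)
    q=(proj(s["tcp_pos"],ctrl.camera_params(n))[0]-[x0,y0])*7+3; cv2.circle(z,tuple(map(int,q)),3,(0,0,255),-1)
    cv2.imwrite(f"pics/z_{n}.png",z)
cv2.imwrite("pics/w4.png",w)
```

```text
9.5167 [ 0.56945408 -0.15668616  0.0462642 ] [[  71.25810574 -124.16042255   46.26419515]] [-1.2258227   0.71796403 -0.30607715]
9.6667 [[  73.56270677 -124.27156055   45.79504057]] [-0.72860532 -0.38681842 -0.05453023]
```

View pics/z_side.png

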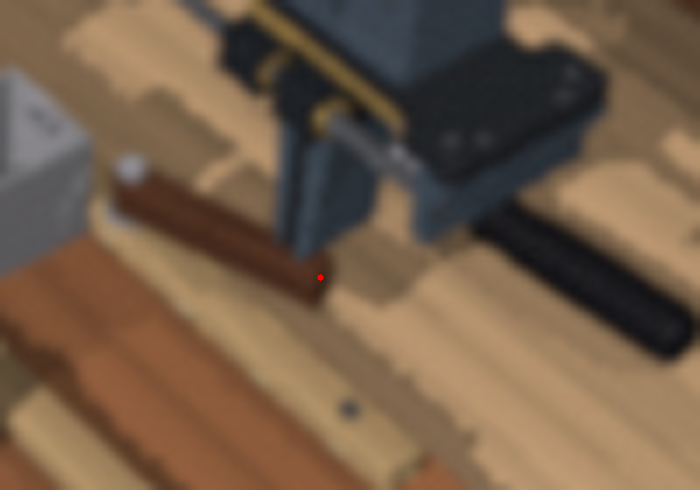

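View pics/z_scene.png

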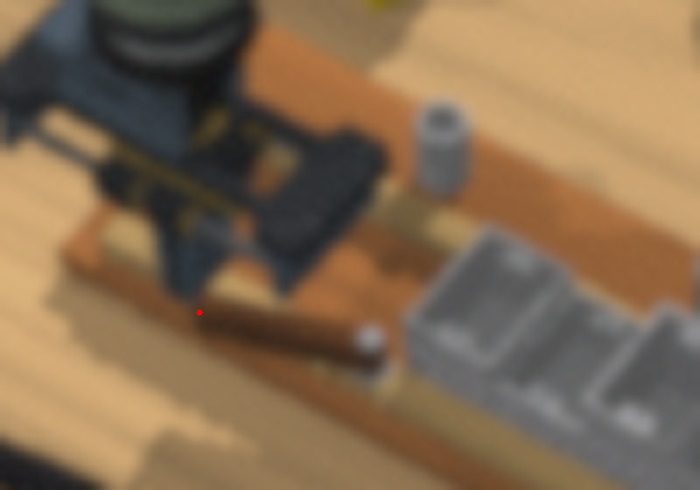

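View pics/w4.png

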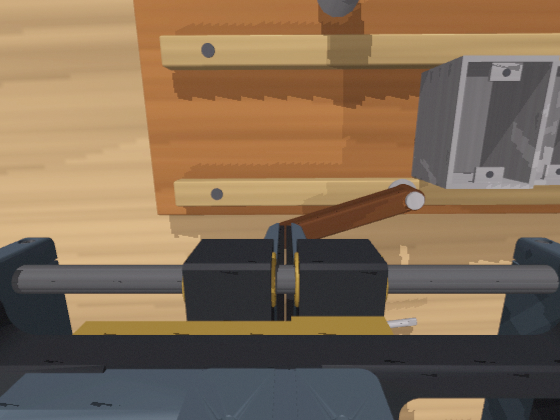

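Both outside views show the finger ends a few pixels (about 8–10 mm) above the reported TCP. The tip is therefore just over the catch top, with no contact force and the catch unmoved. I'll go back outside, lower by 12 mm and retry.

Request:
send_rows(motion=[[[-0.018,0,0],0,1],[[-0.036,0,0],0,1],[[-0.036,0,0.004],0,1],[[-0.036,0,0.012],0,1],[[-0.036,0,0.012],0,1]])

```text
clock: 10.08
tcp_pos: [0.6055, -0.1576, 0.0309]
orientation: [0.019, 1.0, 0.001, -0.002]
contact_force: [0.0, -0.5, -1.0]
opening: 0.005
```

Request:
send_rows(motion=[[[0.006,0,0],0,1],[[0.012,0,0],0,1],[[0.018,0,0],0,1],[[0.024,0,0],0,1],[[0.03,0,0],0,1]])

```text
clock: 10.5
tcp_pos: [0.5766, -0.157, 0.0336]
orientation: [0.019, 1.0, -0.0, 0.0]
contact_force: [-0.2, -0.5, -0.0]
opening: 0.004
```

```bash
cat > v.py <<'E'
from h import *
import sys
k=sys.argv[1]
s=ctrl.sense(); p=np.load("p.npy"); print(s["clock"],w2j(s["tcp_pos"],p),s["contact_force"])
a=ctrl.grab_frame("side");cv2.imwrite(f"pics/v{k}.png",cv2.resize(a[160:270,230:370],None,fx=5,fy=5,interpolation=cv2.INTER_CUBIC))
E
python3 v.py 1
```

```text
10.5 [[  78.38919922 -124.22822051   33.55201711]] [-0.22756503 -0.51320323 -0.02487944]
```

View pics/v1.png

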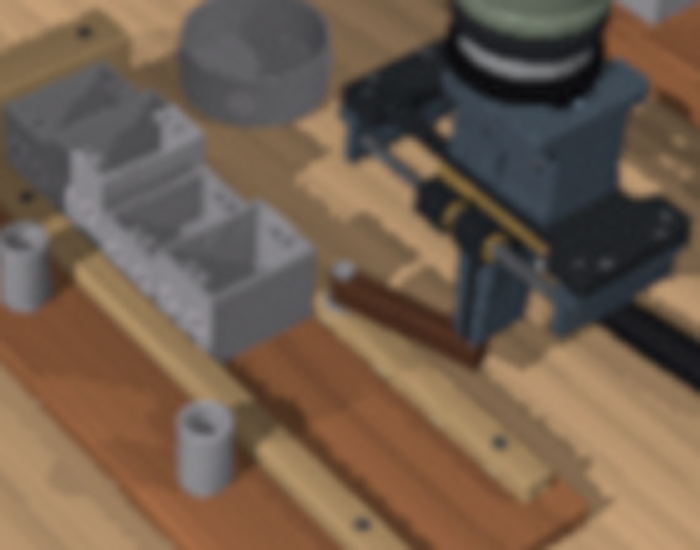

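```bash
cat > z.py <<'E'
from h import *
import sys
k=sys.argv[1]
s=ctrl.sense(); p=np.load("p.npy"); print(s["clock"],w2j(s["tcp_pos"],p),s["contact_force"])
F={n:ctrl.grab_frame(n) for n in("side","scene")}
for n,im in F.items():
    q0=proj(s["tcp_pos"],ctrl.camera_params(n))[0]; x0,y0=map(int,q0-[40,35]); print(n,x0,y0)
    z=cv2.resize(im[y0:y0+60,x0:x0+80],None,fx=9,fy=9,interpolation=cv2.INTER_CUBIC)
    for dz in(0,.01,.02):
        q=(proj(s["tcp_pos"]+[0,0,dz],ctrl.camera_params(n))[0]-[x0,y0])*9+4; cv2.circle(z,tuple(map(int,q)),3,(0,0,255),-1)
    cv2.imwrite(f"pics/zz{k}_{n}.png",z)
E
python3 z.py 1
```

```text
10.55 [[  77.02290496 -124.09534726   33.43530742]] [-1.12596532  0.4518048   0.23098625]
side 285 196
scene 177 172
```

View pics/zz1_side.png

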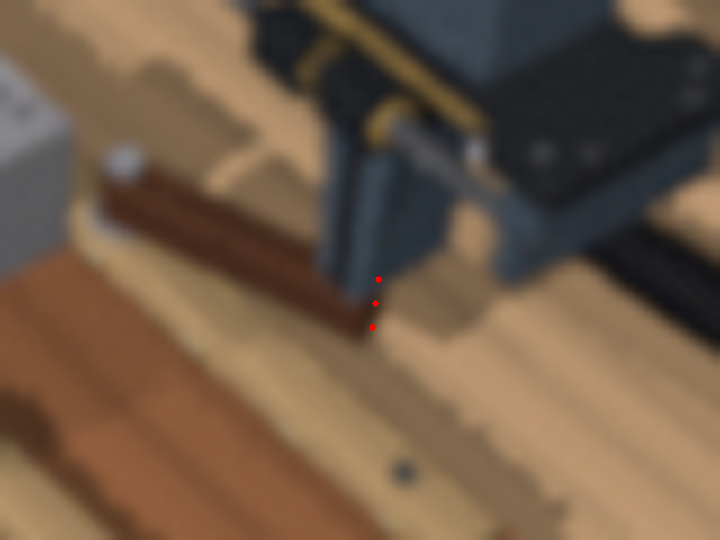

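View pics/zz1_scene.png

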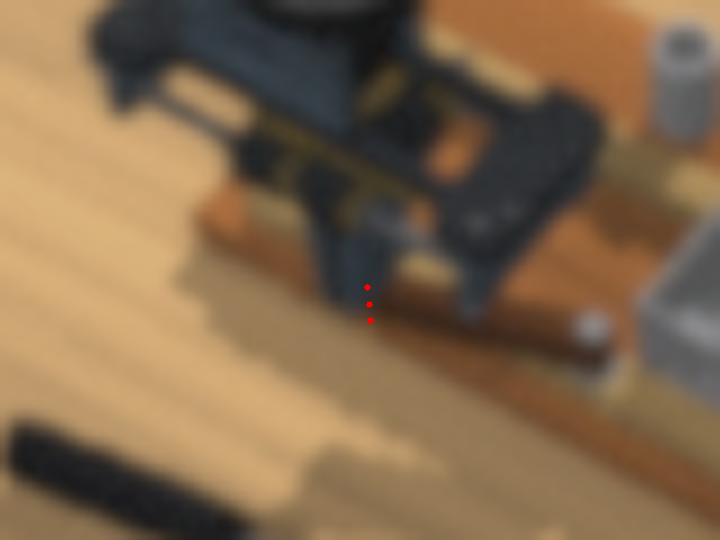

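Run:
```python
from h import *
t=np.array([.20548683,.53644316,.188413]); Rm=R.from_quat([.1819,.9833,-.0009,-.0002]).as_matrix()
out=[]
for n in("side","scene"):
    im=cv2.imread(f"pics/{n}0.png"); c=ctrl.camera_params(n); q0=proj(t,c)[0]; x0,y0=[max(0,int(v)) for v in q0-[30,45]]
    z=cv2.resize(im[y0:y0+60,x0:x0+60],None,fx=6.5,fy=6.5,interpolation=cv2.INTER_CUBIC)
    for P,col in((t,(0,0,255)),(t+Rm@[0,.052,0],(0,255,0)),(t-Rm@[0,.052,0],(0,255,0)),(t+[0,0,.02],(255,0,255))):
        cv2.circle(z,tuple(map(int,(proj(P,c)[0]-[x0,y0])*6.5+3)),3,col,-1)
    out.append(z)
cv2.imwrite("pics/open.png",np.hstack(out))
```

```text
(no output)
```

View pics/open.png

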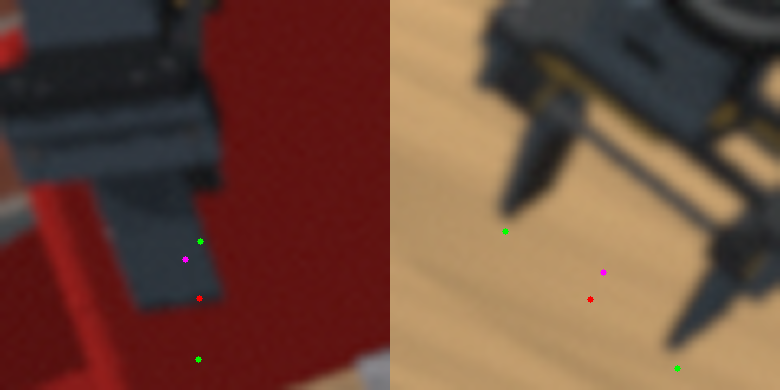

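The open-gripper picture also shows the finger ends well above the reported TCP. Passing over the catch at TCP z 46 and again at 33.5 without moving it implies the tip is at least 20 mm high. TCP z≈22 should put the tip at about 42–47, level with the catch and clear of the fence. I'll retry from outside, with the first part at x>70 so the fence isn't at risk.

Request:
send_rows(motion=[[[-0.015,0,0],0,1],[[-0.03,0,0],0,1],[[-0.03,0,0.004],0,1],[[-0.03,0,0.011],0,1],[[-0.03,0,0.011],0,1]])

```text
clock: 11.07
tcp_pos: [0.6055, -0.1576, 0.0202]
orientation: [0.019, 1.0, 0.001, -0.002]
contact_force: [-0.2, 0.4, 0.1]
opening: 0.008
```

Request:
send_rows(motion=[[[0.006,0,0],0,1],[[0.012,0,0],0,1],[[0.018,0,0],0,1],[[0.024,0,0],0,1],[[0.03,0,0],0,1]])

```text
clock: 11.48
tcp_pos: [0.578, -0.159, 0.0228]
orientation: [0.018, 1.0, -0.002, 0.002]
contact_force: [2.1, -8.0, -2.3]
opening: 0.007
```

```bash
python3 z.py 2
```

```text
11.4833 [[  79.89797493 -126.18123416   22.76583103]] [ 2.05349979 -7.96312335 -2.33883364]
side 286 199
scene 176 174
```

View pics/zz2_side.png

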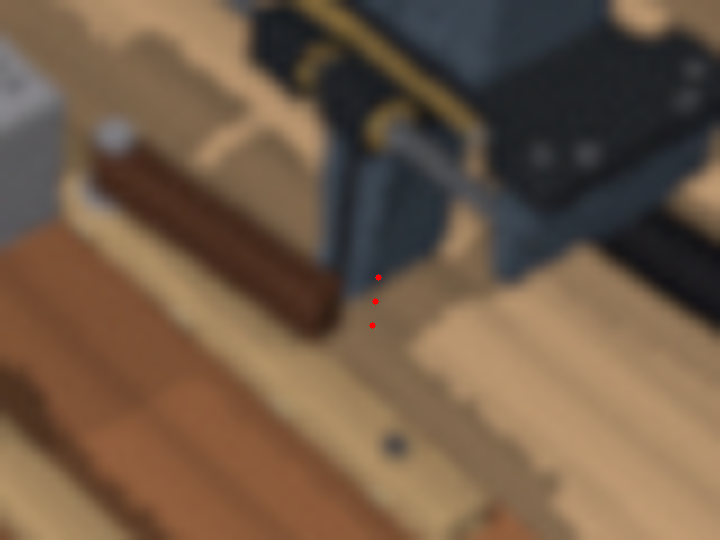

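View pics/zz2_scene.png

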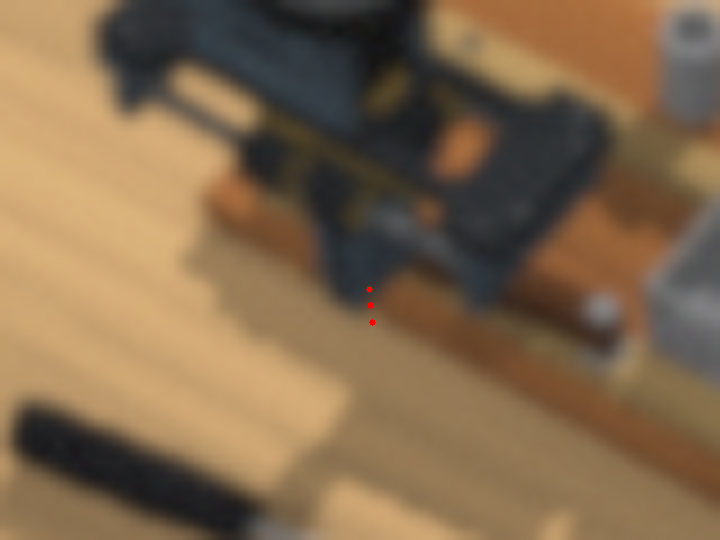

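The catch has started to turn, but the -8 N in y means the finger is wedging on the catch's end. I'll back out, shift 28 mm toward the pivot, and push on its flat side.

Request:
send_rows(motion=[[[-0.01,-0.003,0],0,1],[[-0.02,-0.002,0],0,1],[[-0.024,0.01,0],0,1],[[-0.024,0.02,0],0,1],[[-0.024,0.03,0],0,1]])

```text
clock: 12.0
tcp_pos: [0.6023, -0.1262, 0.022]
orientation: [0.019, 1.0, 0.0, -0.001]
contact_force: [-1.3, 0.4, 0.5]
opening: 0.005
```

Request:
send_rows(motion=[[[0.005,0,0],0,1],[[0.01,0,0],0,1],[[0.015,0,0],0,1],[[0.02,0,0],0,1],[[0.024,0,0],0,1]])

```text
clock: 12.42
tcp_pos: [0.5776, -0.1272, 0.0222]
orientation: [0.019, 1.0, 0.0, -0.0]
contact_force: [0.6, -0.1, -0.6]
opening: 0.003
```

```bash
python3 z.py 3
```

```text
12.4167 [[ 78.35300285 -94.43035077  22.24513762]] [ 0.63952088 -0.10101412 -0.60212844]
side 278 193
scene 184 178
```

View pics/zz3_side.png

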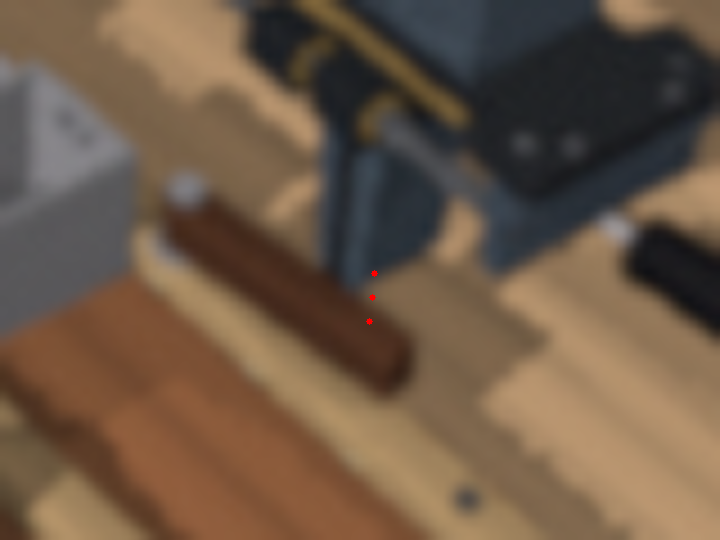

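View pics/zz3_scene.png

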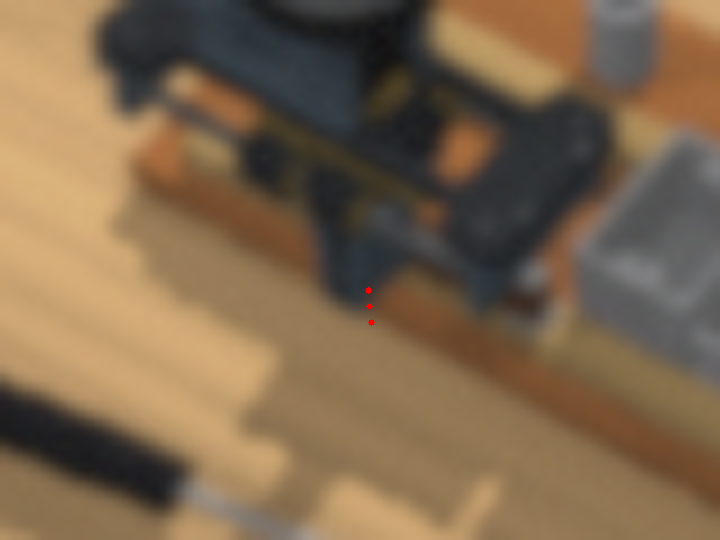

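The finger is now beside the flat side. I'll sweep inward over the fence.

Request:
send_rows(motion=[[[0.005,-0.001,0],0,1],[[0.01,-0.002,0],0,1],[[0.015,-0.004,0],0,1],[[0.02,-0.006,0],0,1],[[0.024,-0.008,0],0,1]])

```text
clock: 12.93
tcp_pos: [0.554, -0.1344, 0.0223]
orientation: [0.019, 1.0, -0.0, 0.0]
contact_force: [0.8, 0.1, 1.1]
opening: 0.002
```

```bash
python3 z.py 4
```

```text
12.9333 [[  54.99016788 -102.41140254   22.28094396]] [0.77788493 0.07249296 1.06244804]
side 273 198
scene 187 172
```

View pics/zz4_side.png

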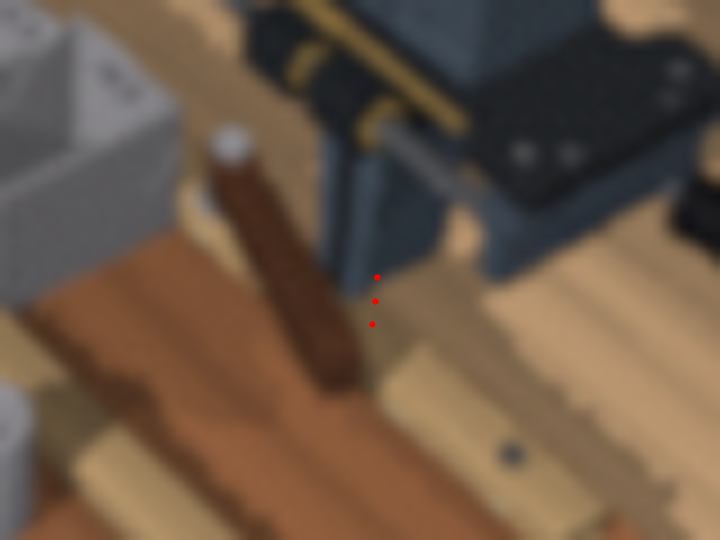

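The catch is turning smoothly with no fence contact. I'll continue the arc.

Request:
send_rows(motion=[[[0.007,-0.002,0],0,1],[[0.014,-0.003,0],0,1],[[0.02,-0.003,0],0,1],[[0.026,-0.002,0],0,1],[[0.031,0,0],0,1]])

```text
clock: 13.45
tcp_pos: [0.5225, -0.133, 0.0222]
orientation: [0.019, 1.0, -0.0, -0.0]
contact_force: [1.6, -0.4, -0.1]
opening: 0.006
```

Request:
send_rows(motion=[[[0.005,0.004,0],0,1],[[0.01,0.008,0],0,1],[[0.014,0.012,0],0,1],[[0.018,0.016,0],0,1],[[0.02,0.019,0],0,1]])

```text
clock: 13.87
tcp_pos: [0.5034, -0.1126, 0.0222]
orientation: [0.019, 1.0, 0.0, -0.0]
contact_force: [0.9, -0.8, 0.5]
opening: 0.005
```

```bash
python3 z.py 5
```

```text
13.8667 [[  3.65984931 -82.42635793  22.16726169]] [ 0.90113456 -0.84966419  0.49846238]
side 254 202
scene 200 165
```

View pics/zz5_side.png

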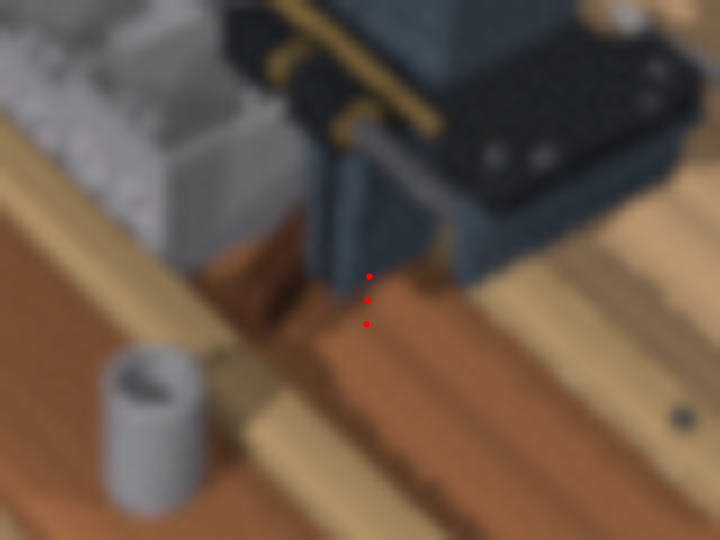

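Catch is nearly across. Now push in +y (and slightly -x) until the stop.

Request:
send_rows(motion=[[[0.002,0.004,0],0,1],[[0.003,0.008,0],0,1],[[0.004,0.011,0],0,1],[[0.005,0.014,0],0,1],[[0.005,0.017,0],0,1]])

```text
clock: 14.38
tcp_pos: [0.4992, -0.0957, 0.022]
orientation: [0.019, 1.0, 0.0, -0.0]
contact_force: [-0.9, -0.8, -0.0]
opening: 0.006
```

Request:
send_rows(motion=[[[0,0.001,0],0,1],[[0,0.002,0],0,1],[[0,0.003,0],0,1]])

```text
clock: 14.63
tcp_pos: [0.4999, -0.0929, 0.0221]
orientation: [0.019, 1.0, 0.0, -0.0]
contact_force: [-0.0, -0.6, 0.3]
opening: 0.009
```

Request:
send_rows(motion=[[[0,0.001,0],0,1],[[0,0.002,0],0,1],[[0,0.003,0],0,1]])

```text
clock: 14.88
tcp_pos: [0.4999, -0.0901, 0.0221]
orientation: [0.019, 1.0, -0.0, -0.0]
contact_force: [-2.1, -4.5, 1.4]
opening: 0.005
```

```bash
python3 z.py 6
```

```text
14.8833 [[ -0.59108402 -60.11245257  22.12559907]] [-2.09768315 -4.52932323  1.36225114]
side 247 198
scene 206 167
```

View pics/zz6_side.png

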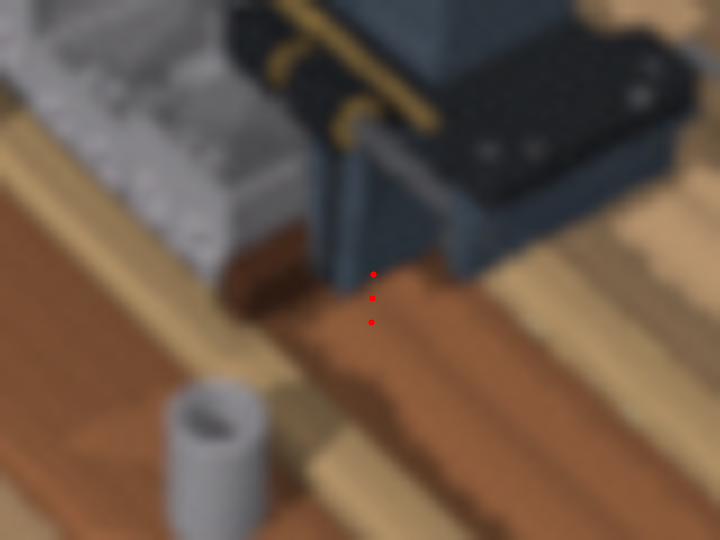

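Contact is at 4.5 N near the stop. One more millimetre or two to confirm the stop, then I'll back off.

Request:
send_rows(motion=[[[0,0.001,0],0,1],[[0,0.0015,0],0,1],[[0,0.0015,0],0,1]])

```text
clock: 15.23
tcp_pos: [0.5, -0.09, 0.0222]
orientation: [0.018, 1.0, -0.001, -0.0]
contact_force: [-1.5, -6.6, 0.1]
opening: 0.002
```

The catch stopped moving while the force rose, so it is at the hard stop. I'll back off straight, rise and inspect.

Request:
send_rows(motion=[[[0,-0.005,0],0,1],[[0,-0.02,0],0,1],[[0,-0.045,0],0,1],[[0,-0.075,0],0,1],[[0,-0.085,0],0,1]])

```text
clock: 15.65
tcp_pos: [0.4978, -0.1761, 0.0224]
orientation: [0.02, 1.0, -0.0, 0.001]
contact_force: [0.9, -0.0, -0.7]
opening: 0.001
```

Request:
send_rows(motion=[[[0,0,-0.035],0,1],[[0,0,-0.075],0,1],[[-0.03,0,-0.11],0,1],[[-0.06,0,-0.15],0,1],[[-0.09,0,-0.19],0,1]])

```text
clock: 16.07
tcp_pos: [0.5749, -0.1757, 0.1975]
orientation: [0.019, 1.0, 0.001, 0.001]
contact_force: [1.6, 0.1, 0.2]
opening: 0.005
```

Request:
send_rows(motion=[[[-0.02,0.04,-0.03],0,1],[[-0.03,0.08,-0.06],0,1],[[-0.03,0.09,-0.08],0,1],[[-0.03,0.09,-0.08],0,1],[[-0.03,0.09,-0.08],0,1]])

```text
clock: 16.48
tcp_pos: [0.6088, -0.0858, 0.2773]
orientation: [0.017, 1.0, 0.0, 0.002]
contact_force: [-0.4, 0.3, -0.6]
opening: 0.004
```

Run:
```python
from h import *
s=ctrl.sense(); p=np.load("p.npy"); print(s["clock"],w2j(s["tcp_pos"],p),s["contact_force"])
c=ctrl.camera_params("wrist"); im=ctrl.grab_frame("wrist")
z=cv2.resize(im[40:250,120:480],None,fx=2.2,fy=2.2,interpolation=cv2.INTER_CUBIC)
def px(P): return np.int32((proj(j2w(P,p),c)-[120,40])*2.2+1)
cv2.imwrite("pics/wf0.png",z.copy())
th=1.57
u=np.array([-np.sin(th),-np.cos(th)]);n=np.array([-np.cos(th),np.sin(th)]);pv=np.array([45.5,-42])
cv2.polylines(z,[px([(*(pv+a*u+b*n),54) for a,b in((0,7),(88,7),(88,-7),(0,-7))])],True,(0,255,0),1)
cv2.polylines(z,[px([(-35,-30,68),(35,-30,68)])],False,(255,0,0),1)
cv2.imwrite("pics/wf.png",z)
cv2.imwrite("pics/sf.png",cv2.resize(ctrl.grab_frame("side")[120:320,160:420],None,fx=3,fy=3,interpolation=cv2.INTER_CUBIC))
```

```text
16.4833 [[108.04379573 -51.88115013 277.31538329]] [-0.44490516  0.33198671 -0.57413674]
```

View pics/wf0.png

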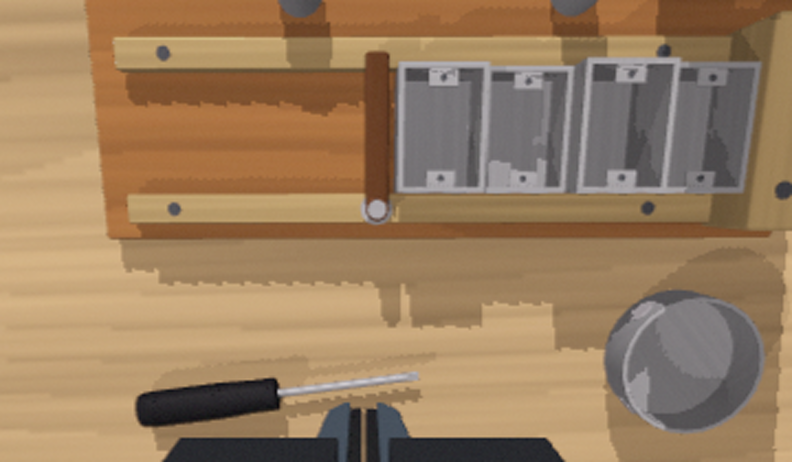

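View pics/wf.png

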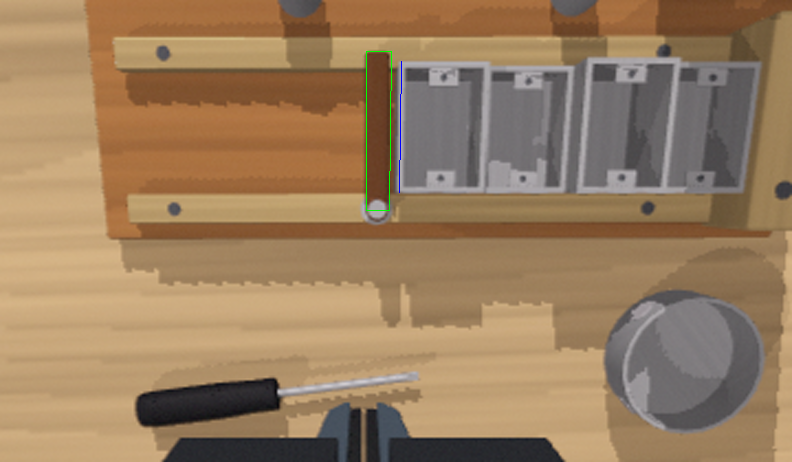

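View pics/sf.png

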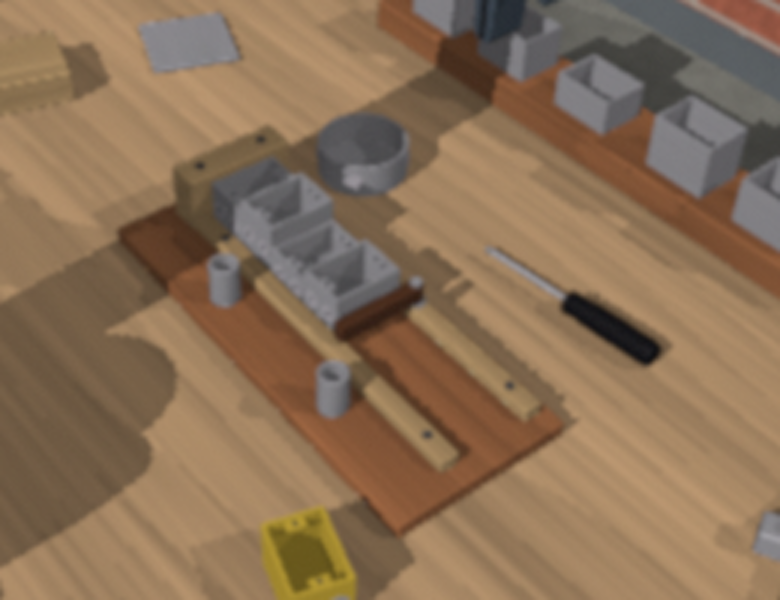

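Run:
```python
from h import *
p=np.load("p.npy"); c=ctrl.camera_params("wrist"); im=ctrl.grab_frame("wrist")
M=R.from_rotvec(c["rvec"]).as_matrix(); o=-M.T@c["tvec"]; K=np.array([[c["fx"],0,c["cx"]],[0,c["fy"],c["cy"]],[0,0,1]])
z=cv2.resize(im[55:150,275:335],None,fx=6,fy=6,interpolation=cv2.INTER_CUBIC); cv2.imwrite("pics/e1.png",z)
z=cv2.resize(im[55:150,410:500],None,fx=6,fy=6,interpolation=cv2.INTER_CUBIC); cv2.imwrite("pics/e2.png",z)
print(proj(j2w([(0,-35,54),(0,-30,68),(0,-49,54),(0,170,78),(0,170,68),(0,170,18)],p),c))
g=im.astype(int).sum(2)
for r in(85,95,105): print(r,g[r,280:310].tolist())
```

```text
[[298.30861251 101.49384565]
 [302.83563307 100.47104031]
 [287.39987547 101.51512484]
 [468.90105017  99.37767444]
 [464.20516445 100.15641282]
 [443.90814007 103.52235333]]
85 [262, 259, 255, 254, 257, 254, 229, 203, 201, 218, 213, 203, 202, 207, 201, 201, 203, 164, 209, 226, 227, 245, 431, 504, 492, 388, 352, 361, 360, 352]
95 [365, 360, 363, 365, 368, 363, 367, 259, 206, 209, 204, 206, 209, 209, 196, 191, 195, 158, 205, 222, 246, 293, 440, 507, 490, 392, 352, 362, 358, 355]
105 [339, 337, 338, 336, 333, 337, 343, 248, 205, 208, 206, 210, 210, 206, 205, 207, 196, 185, 206, 220, 230, 292, 482, 516, 465, 381, 355, 361, 351, 351]
```

View pics/e1.png

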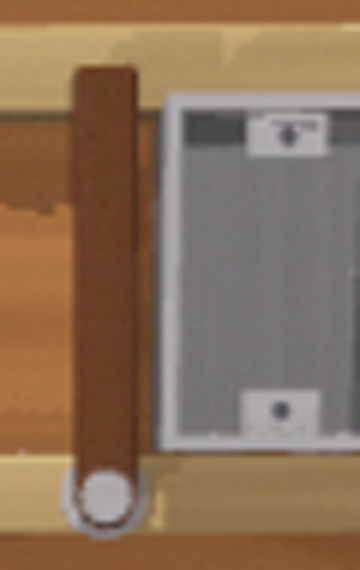

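View pics/e2.png

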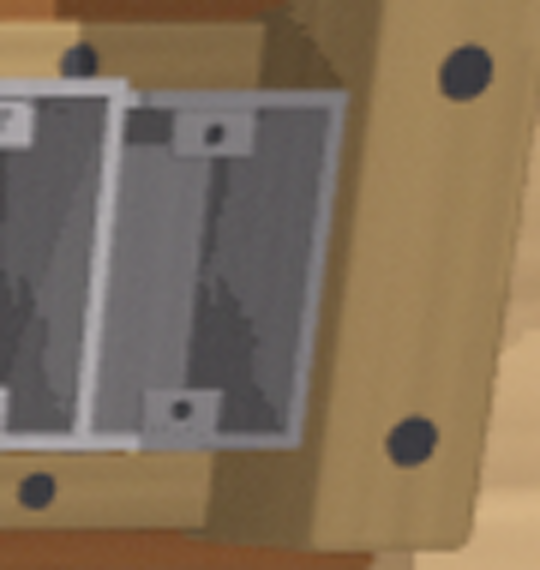

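The catch spans columns 287–297.5 (predicted 287.4–298.3) and the rear edge is at ~302 (predicted 302.8). The row is home within about 1 mm, its front touches the stop, and the robot is clear. I'll hand the job in.

```bash
python3 -c "
from station import ctrl
s=ctrl.sense(); print(s['clock'],s['contact_force']); print(ctrl.close_job())"
```

```text
16.6333 [ 0.48968048 -0.73530919  0.45861443]
the job is handed in; nothing more can be done
None
```

I handed the job in at 16.6 s: the row is home against the end stop, the catch is square across the channel behind it, and the robot is clear. `close_job` gives no verdict, so this rests on my own checks.

- **Row:** I pushed the four boxes together about 90 mm with closed fingers at roughly 5 N. At the end stop the force rose to 14 N with no further movement. In the last wrist picture the back face of the rear box is within about 1 mm of its home place.
- **Catch:** I turned it from about -0.3 rad until it stopped moving and the force rose to 6.6 N. Its outline matches the 1.57 rad prediction to about 1 pixel (roughly 1 mm).
- **Bystanders:** those visible in the last pictures look undisturbed. I only checked this by eye, and not all of them were in view.

**One disagreement:** the finger ends appeared about 20 mm higher than the reported tool tip, and sat a little to the -y side. Because of this:
- The first two passes at the catch went over its top without touching it.
- The third wedged on the catch's end at about 8 N.
- I then lowered the fingers, pushed on the flat side nearer the pivot, and the catch turned freely.
- I didn't find the cause of the offset.

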